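# Shut the lamp box panel and lock its quarter-turn fastener

## Robot

A 6-joint arm with a two-finger parallel gripper is mounted at the origin on the work surface. World frame = base frame: x ahead of the robot, y to its left, z up, the work surface at z = 0. Lengths are in mm, angles in rad, forces in N, time in s.
With the tool pointing down it reaches from about 350 to 775 mm from the base axis. Payload 7.3 kg.
Tool frame: the origin (TCP) lies at the very end of the fingers, on their centre line; the grasp point (between the pads) lies bot.grip_point_offset behind it (bot.grip_point_offset is the distance from the TCP to the grasp point, in mm); z points along the fingers, y is the line along which they close (so a half turn about z gives the same grasp; the last joint's range is limited). The gripper opens to 92 mm and grips with 3 to 60 N. Pads are 19 mm wide; open, the fingers measure 130 mm over their backs; the gripper's body (75 mm by 190 mm) begins 47 mm behind the grasp point.
Start: joints at [1.037, 0.342, 1.524, -0, 1.275, -0.146], TCP at [198.518, 486.041, 226.741] pointing down, gripper open.
Joint ranges: [-2.53, 2.53], [-0.77, 2.02], [0.04, 2.7], [-1, 4.14], [0.28, 2.66], [-3.11, 3.11]. Speed limits (rad/s): [2.57, 2.57, 3.14, 3.14, 3.14, 3.14].

## Interface

Orientations are given as [roll, pitch, yaw] about the fixed x, y, z axes, in that order (R = Rz(yaw) Ry(pitch) Rx(roll)).
In Python, from plant import bot gives the robot as it stands. The module is installed in compiled form; this text tells all that it offers.
- The arm moves only by the tool carry_out, never from a script. Its argument "plan" is a list of rows, each an object of numbers: "tx", "ty", "tz": the shift along the world's x, y, z in mm; "rx", "ry", "rz": the turn, a rotation vector about the world's x, y, z in rad. A call has 1 to 12 rows; each row shifts and turns the commanded pose from where the row before left it; what a row does not reach is not made up. A row lasts 1/10 s, in which the tool goes at most 50 mm and 8.59 degrees, less where a joint would pass 70% of its speed; a pose out of reach is approached as far as the arm can. A call with a gripper value outside its range is refused whole. "gripper" is the closure, from 0 (fully open) to 1 (shut), set as the call begins (left out, the last holds). The fingers move at their own pace and stop on an object; the grip force is fixed at half the most. Time passes only in rows, so rows that do not move let the fingers close. It gives the time, the measured TCP pose, the force, the opening and the grip force at its end, in the units of the state.
- bot.get_obs(): the state, without advancing time (a new reading comes with each control period).
- bot.capture(name): name is "scene" or "side" or "wrist"; returns the picture (384x512x3 uint8, red, green, blue); there is no depth.
- bot.camera_model(name): a dict with "camera_matrix" (3x3 intrinsics, pixels), "R" (3x3) and "t" (3): a world point X has camera coordinates R X + t. Camera axes: x right, y down, z forward; pixel columns grow to the right and rows downward; lengths in mm; the calibration is good to about 2 mm. A picture is of the moment at which its call begins: read the wrist's pose just before it. camera_model takes no time and is no camera call; for the wrist camera it gives the pose at the moment of the call.
- bot.close_job(): hands the job in; it is judged then, once.
The state is a dict: "time": time; "joint_positions": joint angles; "dq": joint speeds; "tau": joint torques, N m; "tool_pos": TCP position; "tcp_rot": TCP orientation; "contact_force": force on the tool from outside, world axes, zero at the start; "moment": the same for the moment, N m; "grip_width": finger opening in mm; "finger_force": force on a finger pad.
Only numpy, scipy, OpenCV 4.12 (cv2) and the standard library are available. Lean on these libraries where they do the work, as an engineer would, in place of code of your own. Each camera call takes 0.05 s, during which the arm holds its last target. There are 200 camera calls.

## Task

The access panel on top of the microscope lamp box stands ajar. With the fingertips, push it fully shut; then set a fingertip in the slot of its round cam fastener and turn it a quarter turn clockwise, all the way to its stop, so that the panel is locked. Turn the fastener only once the panel is shut, do not lift anything, and leave everything else on the box and the bench where it stands.

Things in the scene. Friction and masses are not known exactly. Their poses are not given: they have to be found in the camera images.
- lampbox: grey metal lamp housing fixed to the table, 280 (x) x 400 (y) x 98 mm high. Origin: centre of its underside. Its x axis points from its front (panel's free edge) to its rear (panel's hinge), y along its length, z up. An open bay under the panel takes the -y three quarters; a flat deck 106 mm wide at the +y end (y from 94 to 200 mm, top at z 98 mm) carries two small things.
- panel (a joint): hinge angle of the aluminium access panel on top of the lamp box, rad: 0 = shut (lying on the box walls, a hard stop), growing as its front edge rises; starts between 0.35 and 0.65. The hinge is stiff with friction: the panel stays where it is left, and a downward push of 1 to 4 N near its front edge moves it.
- panel_hinge (a point): middle of the panel's hinge line, at lamp box x 126, y -47, z 90 mm; the hinge line runs along the lamp box's y axis. Shut, the panel is a plate 8 mm thick from z 90 to 98 mm in the lamp box frame, reaching from 1 to 254 mm in front of the hinge line and 139 mm to either side of this point.
- panel_edge (a point): middle of the upper rim of the panel's free front edge, 254 mm from the hinge line; moves with the panel.
- fastener (a joint): angle of the quarter-turn cam fastener in the panel, rad: it grows clockwise seen from above; 0 = slot parallel to the hinge line (unlocked), 1.571 = slot front to back, at its hard stop (locked). Starts between 0 and 0.3. Friction 0.15 N m holds it where it is left: about 5 N at 30 mm from its axis turns it.
- fastener_top (a point): on the fastener's axis, level with its top. The fastener is a dark grey plastic disc (black slot floor) 100 mm across, standing 22 mm up from the panel's upper face, its axis 175 mm in front of the hinge line, midway along the panel. A straight slot 34 mm wide runs right across the disc through its axis, open at the top and at both ends, 16 mm deep (its floor is 6 mm above the panel, the top 22 mm).
- slot_end (a point): point on the slot's floor on its centre line, 34 mm from the fastener's axis; with the panel shut and the fastener at 0 it lies on the -y side of the axis (lamp box frame), and it moves with the fastener, to the front side at 1.571.
- jar: small round glass specimen jar with a white cap, about 48 mm across, 65 mm tall, standing on the lamp box's deck; origin: centre of its underside. To be left alone.
- eyepiece: black microscope eyepiece, 36 mm across, 42 mm tall, standing on the lamp box's deck; origin: centre of its underside. To be left alone.
- slidebox: flat grey slide box 90 x 140 x 35 mm on the table beside the lamp box's -y end; origin: centre of its underside. To be left alone.
- dropper: small amber dropper bottle, 36 mm across, 85 mm tall, on the table beside the lamp box's +y end; origin: centre of its underside. To be left alone.
- beaker: glass beaker, 66 mm across, 85 mm tall, on the table beside the lamp box; origin: centre of its underside. To be left alone.
- dish: clear shallow dish, 90 mm across, 16 mm tall, on the table beside the lamp box; origin: centre of its underside. To be left alone.

How it is judged:
By the outcome, as a careful person would: the job done as asked, in the order asked, and still so for the second after the job is handed in, with the robot touching nothing.
It also fails if it takes over 48 s, if anything falls off the work surface, if the arm or the gripper's body presses on something with over 40 N, if the wrist force passes 120 N, or if a joint passes its speed limit or range.

## Working session

There is one attempt and no reset: what is moved stays moved. The work goes in short steps, Python scripts to look and compute and a tool call to move; the robot and the scene stay as the last step left them, time stands still between calls to the robot, and variables do not carry over. Pictures are saved under pics/ and viewed, at most 10 in all, crops included, and the job is handed in when it is done.

Besides the shell and the picture viewer there is one more tool, called as name([rows], argument=value, ...), one row to a line, values as JSON. carry_out: Moves the arm, as the interface text tells. Its arguments: {"type":"object","properties":{"plan":{"type":"array"},"gripper":{"type":"number"}},"required":["plan"]}

```bash
mkdir -p pics; python3 - <<'E'
from plant import bot
import cv2,numpy as np
for n in ("scene","side"):
    im=bot.capture(n); cv2.imwrite(f"pics/{n}0.png",im[:,:,::-1])
    m=bot.camera_model(n); print(n,np.round(m["camera_matrix"],1).tolist(),np.round(m["R"],4).tolist(),np.round(m["t"],1).tolist())
print(bot.get_obs(), bot.grip_point_offset)
E
```

```text
scene [[490.1, 0.0, 253.0], [0.0, 490.1, 187.3], [0.0, 0.0, 1.0]] [[0.3608, 0.9326, 0.0059], [0.7803, -0.2984, -0.5497], [-0.5109, 0.2029, -0.8354]] [-233.5, -400.8, 1653.3]
side [[367.8, 0.0, 260.0], [0.0, 367.8, 191.0], [0.0, 0.0, 1.0]] [[-0.9601, -0.2795, -0.0039], [-0.158, 0.5544, -0.8171], [0.2306, -0.7839, -0.5764]] [560.4, 186.7, 810.3]
{'time': 0.1, 'joint_positions': array([ 1.03699792e+00,  3.42637537e-01,  1.52490539e+00,  6.03604124e-06,
        1.27539181e+00, -1.46016798e-01]), 'dq': array([ 0.00162394, -0.00325352, -0.00130991, -0.00021664,  0.00103943,
       -0.00154513]), 'tau': array([ 9.05940869e-04, -4.32004809e+01, -2.44694424e+01,  7.18954951e-02,
        5.26627118e-02, -7.40117343e-05]), 'tool_pos': array([198.32546999, 485.71737461, 226.12812584]), 'tcp_rot': array([-3.14026569e+00, -2.00982089e-04,  2.75380915e+00]), 'contact_force': array([-0.48025742, -0.40717642,  0.51852263]), 'moment': array([ 0.02055847,  0.00517298, -0.04766183]), 'finger_force': 0.0, 'grip_width': 91.82048084972597} 18.8
```

View pics/scene0.png

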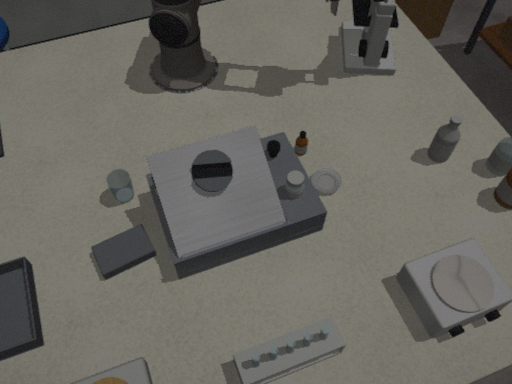

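View pics/side0.png

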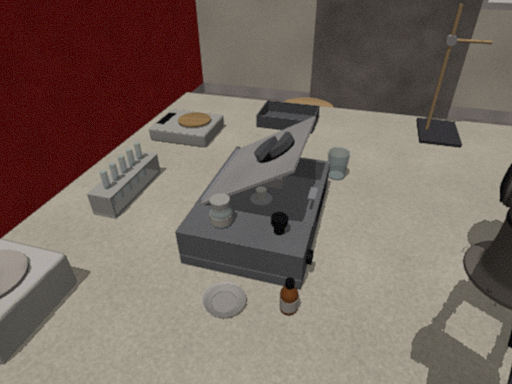

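The scene view shows the box with its panel's free edge toward the robot base: fastener at about (212,171), jar (295,182), eyepiece (273,148). The side view shows the panel ajar with its raised edge at about (313,120). I'll enlarge both to pick corners.

```bash
python3 - <<'E'
import cv2
def crop(f,x,y,w,h,s,o):
    im=cv2.imread(f)[y:y+h,x:x+w]; im=cv2.convertScaleAbs(im,alpha=1.4,beta=10)
    cv2.imwrite(o,cv2.resize(im,None,fx=s,fy=s,interpolation=cv2.INTER_CUBIC))
crop("pics/scene0.png",140,120,195,150,4,"pics/sc1.png")
crop("pics/side0.png",180,110,160,170,3.5,"pics/si1.png")
E
```

```text
(no output)
```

View pics/sc1.png

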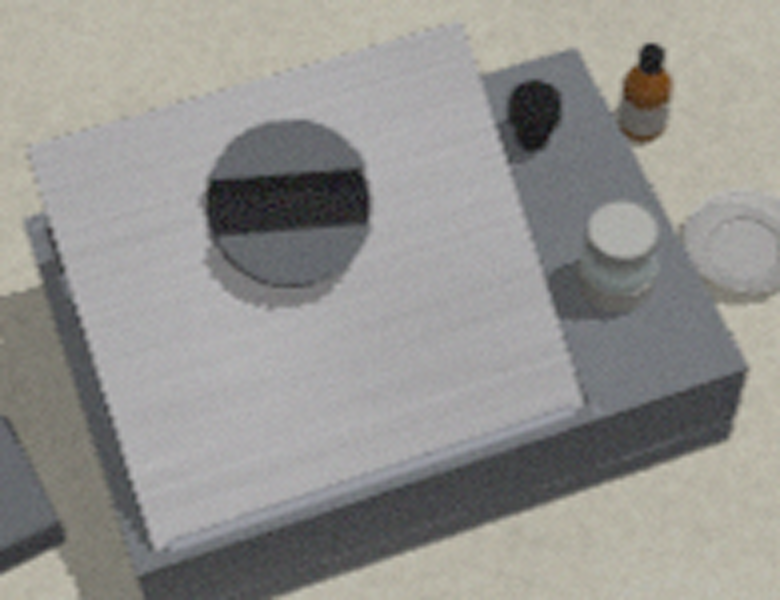

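View pics/si1.png

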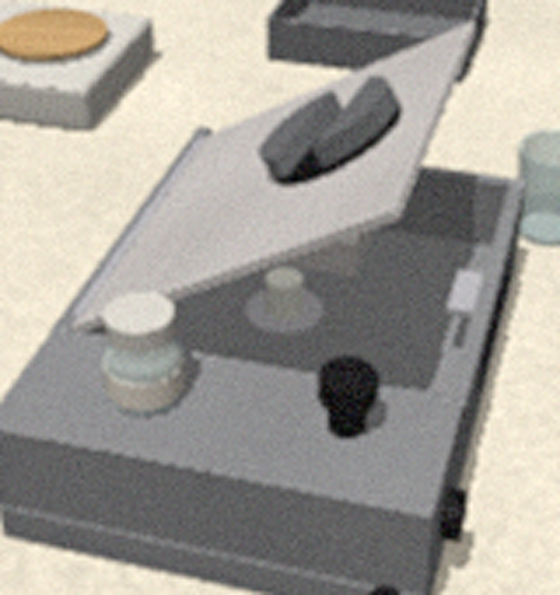

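Corners picked in both views; now fitting the box pose, panel angle and fastener angle.

```bash
cat > geo.py <<'E'
import numpy as np
from plant import bot
from scipy.optimize import least_squares
cams={n:bot.camera_model(n) for n in("scene","side")}
def proj(n,X,m=None):
    m=m or cams[n]; c=m["R"]@X+m["t"]; p=m["camera_matrix"]@c; return p[:2]/p[2]
def box2w(q,P):
    c,s=np.cos(q[2]),np.sin(q[2]); return np.array([q[0]+c*P[0]-s*P[1],q[1]+s*P[0]+c*P[1],P[2]])
def panel(th,d,y,h): # y relative to the panel middle
    return np.array([126-d*np.cos(th)+h*np.sin(th),-47+y,90+d*np.sin(th)+h*np.cos(th)])
def slotpt(th,a,r,h): # fastener point: radius r toward slot_end, a=angle
    return panel(th,175+r*np.sin(a),-r*np.cos(a),8+h)
E
cat > fit.py <<'E'
from geo import *
s=lambda u,v:("scene",(np.array([u,v])+.5)/4-.5+[140,120])
d=lambda u,v:("side",(np.array([u,v])+.5)/3.5-.5+[180,110])
F=lambda *P:(lambda q:np.array(P,float))
pn=lambda D,y,h:(lambda q:panel(q[3],D,y,h))
obs=[(s(465,25),pn(254,139,8)),(s(30,150),pn(254,-139,8)),(s(580,402),pn(1,139,8)),(s(152,548),pn(1,-139,8)),
(s(577,50),F(-140,200,98)),(s(745,370),F(140,200,98)),(s(728,438),F(140,200,0)),(s(30,215),F(-140,-200,98)),
(s(288,203),pn(175,0,30)),
(d(402,215),pn(254,139,8)),(d(475,20),pn(254,-139,8)),(d(72,325),pn(1,139,8)),
(d(440,515),F(-140,200,98)),(d(2,432),F(140,200,98)),(d(523,180),F(-140,-200,98)),]
def res(q): return np.concatenate([proj(o[0],box2w(q,P(q)))-o[1] for o,P in obs])
best=min((least_squares(res,[500,y,w,.5],loss="soft_l1") for y in(-100,100,300) for w in np.arange(-3,3.2,1)),key=lambda r:r.cost)
q=best.x; print(np.round(q,4),best.cost); print(np.round(res(q).reshape(-1,2),1).tolist())
np.save("q.npy",q)
for a in(0,.1,.2,.3):
    print(a,[(np.round((proj("scene",box2w(q,slotpt(q[3],a,r,6)))-[140,120]+.5)*4)).tolist() for r in(47,-47)])
for n,P in dict(edge=panel(q[3],254,0,8),edge0=panel(0,254,0,8),ftop=panel(q[3],175,0,30),ftop0=panel(0,175,0,30)).items(): print(n,np.round(box2w(q,P),1))
# jar and eyepiece bases on deck (side crop/scene crop pixel guesses, z=98)
def onplane(n,uv,z):
    m=cams[n]; r=m["R"].T@np.linalg.solve(m["camera_matrix"],[*uv,1]); o=-m["R"].T@m["t"]; return o+r*(z-o[2])/r[2]
print("jar cap",onplane(*s(622,230),163),"eyep top",onplane(*s(535,100),140))
E
python3 fit.py
```

```text
[583.7569 -31.2109  -6.28    31.9411] 18.02582479102071
[[-1.9, -1.3], [-1.7, -0.6], [1.0, 0.7], [0.5, 1.0], [-1.0, -1.4], [0.8, -1.4], [0.3, 0.1], [-3.2, -0.7], [0.3, -0.6], [-0.7, -0.2], [0.1, 1.3], [0.1, 0.5], [-0.9, 0.3], [-5.0, -1.8], [1.1, -2.6]]
0 [[213.0, 227.0], [360.0, 182.0]]
0.1 [[211.0, 220.0], [362.0, 189.0]]
0.2 [[210.0, 212.0], [363.0, 197.0]]
0.3 [[209.0, 204.0], [364.0, 204.0]]
edge [494.1 -78.5 224.3]
edge0 [455.9 -78.6  98. ]
ftop [573.5 -78.2 203.7]
ftop0 [534.9 -78.4 120. ]
jar cap [639.73691389 113.65987512 163.        ] eyep top [509.62009187 110.19626657 140.        ]
```

carry_out([
  {"tx":10,"ty":-20,"tz":30},
  {"tx":20,"ty":-40,"tz":20,"rz":0.035},
  {"tx":20,"ty":-40,"tz":20,"rz":0.035},
  {"tx":20,"ty":-43,"tz":10,"rz":0.035},
  {"tx":20,"ty":-43,"rz":0.035},
  {"tx":20,"ty":-43,"rz":0.035},
  {"tx":20,"ty":-43,"rz":0.035},
  {"tx":20,"ty":-43,"rz":0.035},
  {"tx":20,"ty":-43,"rz":0.035},
  {"tx":20,"ty":-43,"rz":0.035},
  {"tx":20,"ty":-43,"rz":0.035},
  {"tx":20,"ty":-43,"rz":0.038},
], gripper=1)

```text
invalid input at $.plan[0]: expected keys tx, ty, tz, rx, ry, rz
```

```bash
sed -i 's/,(s(30,215),F(-140,-200,98))//; s/(d(2,432),F(140,200,98)),//' fit.py; python3 fit.py; python3 - <<'E'
from plant import bot
import cv2,numpy as np
m=bot.camera_model("wrist"); im=bot.capture("wrist"); cv2.imwrite("pics/w1.png",im[:,:,::-1]); np.savez("w1.npz",**m)
print(np.round(m["camera_matrix"],1).tolist(),np.round(-m["R"].T@m["t"],1)); print(bot.get_obs())
E
```

```text
[584.0356 -31.5548 -12.5665  13.0911] 10.048280886357237
[[-1.9, -1.1], [-1.7, -0.6], [0.8, 0.9], [0.2, 1.0], [-0.9, -1.2], [0.7, -1.0], [0.1, 0.5], [0.2, -0.5], [-1.0, -0.2], [0.2, 1.3], [0.0, 0.3], [-1.4, 0.2], [1.3, -2.6]]
0 [[212.0, 227.0], [360.0, 182.0]]
0.1 [[210.0, 220.0], [362.0, 190.0]]
0.2 [[209.0, 212.0], [363.0, 197.0]]
0.3 [[209.0, 204.0], [363.0, 205.0]]
edge [494.2 -78.5 224.2]
edge0 [456.  -78.5  98. ]
ftop [573.6 -78.6 203.6]
ftop0 [535.  -78.5 120. ]
jar cap [639.73691389 113.65987512 163.        ] eyep top [509.62009187 110.19626657 140.        ]
[[298.3, 0.0, 258.8], [0.0, 298.3, 192.5], [0.0, 0.0, 1.0]] [123.5 516.2 384.7]
{'time': 0.15, 'joint_positions': array([ 1.03700546e+00,  3.42543698e-01,  1.52477767e+00, -2.72517135e-05,
        1.27537954e+00, -1.45994371e-01]), 'dq': array([ 7.48625297e-04, -1.82391267e-03, -2.65341037e-03,  5.34607948e-04,
        1.00145756e-03,  6.29641039e-05]), 'tau': array([ 1.57188919e-03, -4.31465971e+01, -2.44354033e+01,  7.16856960e-02,
        5.37250098e-02, -1.08751537e-04]), 'tool_pos': array([198.3631246 , 485.76887766, 226.22141221]), 'tcp_rot': array([-3.14049240e+00, -1.35439464e-04,  2.75380404e+00]), 'contact_force': array([-0.14603548, -0.00310682, -0.1309985 ]), 'moment': array([-0.03266597, -0.03101026, -0.05774255]), 'finger_force': 0.0, 'grip_width': 91.74889013136746}
```

View pics/w1.png

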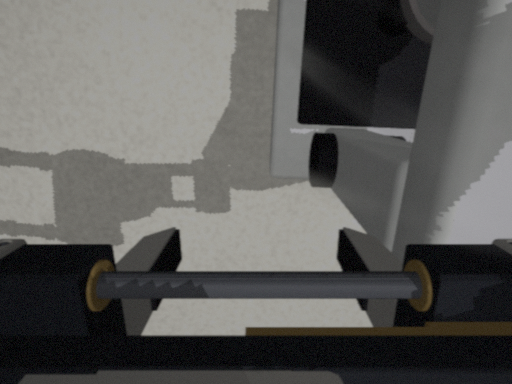

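The wrist view shows only the bench and a microscope stand at the upper right, which is away from my path. The fit gives the panel edge at about (494,-78,224) and θ≈0.525. The move was refused because every row needs all six keys.

carry_out([
  {"tx":10,"ty":-20,"tz":30,"rx":0,"ry":0,"rz":0},
  {"tx":20,"ty":-40,"tz":20,"rx":0,"ry":0,"rz":0.035},
  {"tx":20,"ty":-40,"tz":20,"rx":0,"ry":0,"rz":0.035},
  {"tx":20,"ty":-43,"tz":10,"rx":0,"ry":0,"rz":0.035},
  {"tx":20,"ty":-43,"tz":0,"rx":0,"ry":0,"rz":0.035},
  {"tx":20,"ty":-43,"tz":0,"rx":0,"ry":0,"rz":0.035},
  {"tx":20,"ty":-43,"tz":0,"rx":0,"ry":0,"rz":0.035},
  {"tx":20,"ty":-43,"tz":0,"rx":0,"ry":0,"rz":0.035},
  {"tx":20,"ty":-43,"tz":0,"rx":0,"ry":0,"rz":0.035},
  {"tx":20,"ty":-43,"tz":0,"rx":0,"ry":0,"rz":0.035},
  {"tx":20,"ty":-43,"tz":0,"rx":0,"ry":0,"rz":0.035},
  {"tx":20,"ty":-43,"tz":0,"rx":0,"ry":0,"rz":0.038},
], gripper=1)

```text
time: 1.35
tool_pos: [428.8, -2.9, 306.7]
tcp_rot: [3.141, 0.0, -3.14]
contact_force: [0.7, 0.2, 0.1]
grip_width: 2.0
finger_force: 0.0
```

carry_out([
  {"tx":20,"ty":-25,"tz":0,"rx":0,"ry":0,"rz":0},
  {"tx":20,"ty":-25,"tz":0,"rx":0,"ry":0,"rz":0},
  {"tx":20,"ty":-25,"tz":0,"rx":0,"ry":0,"rz":0},
  {"tx":20,"ty":0,"tz":-16,"rx":0,"ry":0,"rz":0},
  {"tx":0,"ty":0,"tz":-20,"rx":0,"ry":0,"rz":0},
  {"tx":0,"ty":0,"tz":-20,"rx":0,"ry":0,"rz":0},
  {"tx":0,"ty":0,"tz":-12,"rx":0,"ry":0,"rz":0},
  {"tx":0,"ty":0,"tz":-8,"rx":0,"ry":0,"rz":0},
])

```text
time: 2.15
tool_pos: [508.1, -75.8, 229.7]
tcp_rot: [3.141, -0.001, -3.141]
contact_force: [-0.2, 1.0, -0.6]
grip_width: 0.3
finger_force: 0.0
```

```bash
python3 - <<'E'
from plant import bot
import cv2
im=bot.capture("side"); im=im[70:250,180:400,::-1]
cv2.imwrite("pics/s2.png",cv2.resize(im,None,fx=3,fy=3)); o=bot.get_obs(); print(o["tool_pos"],o["contact_force"])
E
```

```text
[507.87932226 -75.7250615  229.03844286] [-0.50424018  0.74058791 -1.26129021]
```

View pics/s2.png

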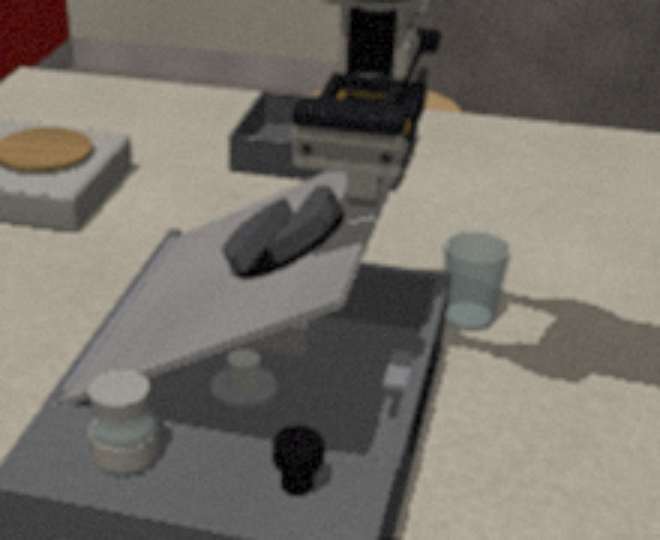

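The tip is just above the strip between the disc and the free edge (about (365,205) in the crop). Now pushing along the arc.

carry_out([
  {"tx":-1,"ty":0,"tz":-7,"rx":0,"ry":0,"rz":0},
  {"tx":-2,"ty":0,"tz":-7,"rx":0,"ry":0,"rz":0},
  {"tx":-6,"ty":0,"tz":-11,"rx":0,"ry":0,"rz":0},
  {"tx":-6,"ty":0,"tz":-11,"rx":0,"ry":0,"rz":0},
  {"tx":-5,"ty":0,"tz":-11,"rx":0,"ry":0,"rz":0},
  {"tx":-5,"ty":0,"tz":-12,"rx":0,"ry":0,"rz":0},
  {"tx":-4,"ty":0,"tz":-12,"rx":0,"ry":0,"rz":0},
  {"tx":-4,"ty":0,"tz":-12,"rx":0,"ry":0,"rz":0},
  {"tx":-3,"ty":0,"tz":-12,"rx":0,"ry":0,"rz":0},
  {"tx":-3,"ty":0,"tz":-12,"rx":0,"ry":0,"rz":0},
])

```text
time: 3.2
tool_pos: [470.1, -76.2, 123.8]
tcp_rot: [-3.141, 0.003, -3.141]
contact_force: [1.0, -0.5, 0.4]
grip_width: 0.5
finger_force: 0.6
```

carry_out([
  {"tx":-1,"ty":0,"tz":-8,"rx":0,"ry":0,"rz":0},
  {"tx":-1,"ty":0,"tz":-8,"rx":0,"ry":0,"rz":0},
  {"tx":0,"ty":0,"tz":-5,"rx":0,"ry":0,"rz":0},
  {"tx":0,"ty":0,"tz":-3,"rx":0,"ry":0,"rz":0},
  {"tx":0,"ty":0,"tz":-2,"rx":0,"ry":0,"rz":0},
  {"tx":0,"ty":0,"tz":0,"rx":0,"ry":0,"rz":0},
])

```text
time: 3.8
tool_pos: [467.4, -76.0, 98.2]
tcp_rot: [-3.142, -0.0, -3.141]
contact_force: [-2.4, 0.3, 4.8]
grip_width: 0.3
finger_force: 2.7
```

```bash
python3 - <<'E'
from plant import bot
o=bot.get_obs(); print(o["tool_pos"],o["contact_force"],o["moment"])
E
```

```text
[467.36315664 -75.98333257  98.22163047] [-2.40147263  0.27842405  4.81227256] [-0.02161528  0.43481155 -0.03287234]
```

carry_out([
  {"tx":0,"ty":0,"tz":-1,"rx":0,"ry":0,"rz":0},
  {"tx":0,"ty":0,"tz":-1,"rx":0,"ry":0,"rz":0},
  {"tx":0,"ty":0,"tz":0,"rx":0,"ry":0,"rz":0},
])

```text
time: 4.1
tool_pos: [467.4, -76.0, 97.9]
tcp_rot: [-3.141, 0.001, -3.141]
contact_force: [-8.1, 1.5, 22.9]
grip_width: 0.2
finger_force: 11.6
```

Force rose to 23 N with z holding at about 98, so the panel is on its hard stop. Lifting off to look at the fastener.

carry_out([
  {"tx":0,"ty":0,"tz":6,"rx":0,"ry":0,"rz":0},
  {"tx":0,"ty":0,"tz":20,"rx":0,"ry":0,"rz":0},
  {"tx":0,"ty":0,"tz":40,"rx":0,"ry":0,"rz":0},
  {"tx":20,"ty":0,"tz":35,"rx":0,"ry":0,"rz":0},
  {"tx":40,"ty":0,"tz":20,"rx":0,"ry":0,"rz":0},
  {"tx":40,"ty":0,"tz":0,"rx":0,"ry":0,"rz":0},
  {"tx":20,"ty":0,"tz":0,"rx":0,"ry":0,"rz":0},
  {"tx":0,"ty":0,"tz":0,"rx":0,"ry":0,"rz":0},
])

```text
time: 4.9
tool_pos: [589.4, -75.9, 216.0]
tcp_rot: [3.141, 0.001, -3.141]
contact_force: [-0.7, 0.2, -0.5]
grip_width: 0.4
finger_force: 0.0
```

```bash
python3 - <<'E'
from plant import bot
import cv2,numpy as np
m=bot.camera_model("wrist"); im=bot.capture("wrist"); cv2.imwrite("pics/w2.png",im[:,:,::-1]); np.savez("w2.npz",**m)
cv2.imwrite("pics/sc2.png",bot.capture("scene")[:,:,::-1]); cv2.imwrite("pics/sd2.png",bot.capture("side")[:,:,::-1])
from geo import *
q=np.load("q.npy"); 
for P in (panel(0,175,0,30),slotpt(0,0.25,47,6),slotpt(0,0.25,-47,6),panel(0,254,139,8),panel(0,254,-139,8)): print(proj(0,box2w(q,P),m))
print(bot.get_obs()["tool_pos"],-m["R"].T@m["t"])
E
```

```text
[255.96741593 133.02602433]
[204.40223599 117.71688471]
[306.51813608 144.18124106]
[422.696122    34.08173342]
[89.08875366 34.07547801]
[586.56279937 -75.81542738 216.31925558] [508.35515751 -76.23622098 374.56494881]
```

View pics/w2.png

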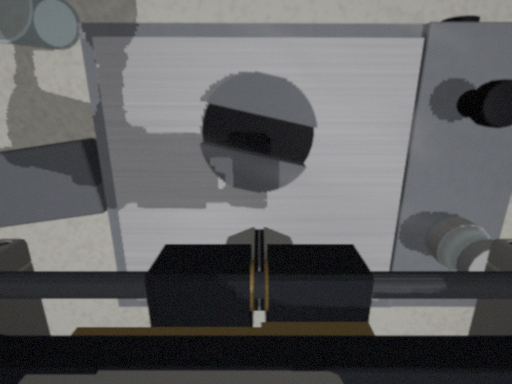

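The wrist view shows the panel shut and flush. The disc centre is at about (258.5,132) against a predicted (256,133), so the axis is at about (534,-76.5). The slot edges run (207,103)-(313,127), giving a fastener angle of about 0.22 with the -y end toward the front. The jar and eyepiece are in place.

carry_out([
  {"tx":-20,"ty":-10,"tz":0,"rx":0,"ry":0,"rz":-0.074},
  {"tx":-20,"ty":-10,"tz":0,"rx":0,"ry":0,"rz":-0.074},
  {"tx":-19,"ty":-10,"tz":-10,"rx":0,"ry":0,"rz":-0.074},
  {"tx":0,"ty":0,"tz":-30,"rx":0,"ry":0,"rz":0},
  {"tx":0,"ty":0,"tz":-30,"rx":0,"ry":0,"rz":0},
  {"tx":0,"ty":0,"tz":-16,"rx":0,"ry":0,"rz":0},
  {"tx":0,"ty":0,"tz":0,"rx":0,"ry":0,"rz":0},
])

```text
time: 5.75
tool_pos: [526.0, -105.5, 129.0]
tcp_rot: [3.141, -0.005, 2.919]
contact_force: [0.7, -1.0, -0.2]
grip_width: 0.5
finger_force: 0.0
```

```bash
python3 - <<'E'
from plant import bot
import numpy as np
o=bot.get_obs(); p=o["tool_pos"]; print(p,o["tcp_rot"],o["contact_force"])
# drive table: pose for slot angle a, tool parallel to slot, r=30, lateral lead L
c=np.array([534.2,-76.5]); pts=[]
for a,L in [(.22,0)]+list(zip(np.linspace(.22,1.571,15),[4]+[7.5]*14)): pts.append(c+30*np.array([-np.sin(a),-np.cos(a)])+L*np.array([-np.cos(a),np.sin(a)]))
pts=np.array(pts); print(np.round(pts,1).tolist()); print(np.round(np.diff(pts,axis=0),1).tolist(),(1.571-.22)/14)
E
```

```text
[ 526.04189801 -105.47640466  128.95847   ] [ 3.14094775 -0.0049486   2.91923994] [ 0.6872975  -0.98622402 -0.22156809]
[[527.7, -105.8], [523.7, -104.9], [517.7, -102.7], [515.3, -101.0], [513.0, -99.0], [510.9, -96.9], [509.1, -94.6], [507.5, -92.0], [506.1, -89.4], [505.0, -86.6], [504.1, -83.8], [503.6, -80.8], [503.3, -77.9], [503.3, -74.9], [503.6, -71.9], [504.2, -69.0]]
[[-3.9, 0.9], [-6.0, 2.2], [-2.4, 1.7], [-2.3, 1.9], [-2.1, 2.1], [-1.9, 2.3], [-1.6, 2.5], [-1.4, 2.6], [-1.1, 2.8], [-0.8, 2.9], [-0.6, 2.9], [-0.3, 3.0], [0.0, 3.0], [0.3, 3.0], [0.6, 2.9]] 0.0965
```

carry_out([
  {"tx":2,"ty":0,"tz":-6,"rx":0,"ry":0,"rz":0},
  {"tx":0,"ty":0,"tz":-6,"rx":0,"ry":0,"rz":0},
  {"tx":0,"ty":0,"tz":-5,"rx":0,"ry":0,"rz":0},
  {"tx":0,"ty":0,"tz":-4,"rx":0,"ry":0,"rz":0},
  {"tx":0,"ty":0,"tz":0,"rx":0,"ry":0,"rz":0},
])

```text
time: 6.25
tool_pos: [530.2, -105.8, 109.3]
tcp_rot: [3.141, -0.001, 2.92]
contact_force: [-0.2, -0.4, 1.0]
grip_width: 0.4
finger_force: 0.0
```

Tip is inside the slot (z 109, no contact force). Now turning, first half.

carry_out([
  {"tx":-4,"ty":0.5,"tz":-2,"rx":0,"ry":0,"rz":0},
  {"tx":-4,"ty":0.5,"tz":0,"rx":0,"ry":0,"rz":0},
  {"tx":-4,"ty":2,"tz":0,"rx":0,"ry":0,"rz":0},
  {"tx":-2.4,"ty":1.7,"tz":0,"rx":0,"ry":0,"rz":-0.096},
  {"tx":-2.3,"ty":1.9,"tz":0,"rx":0,"ry":0,"rz":-0.096},
  {"tx":-2.1,"ty":2.1,"tz":0,"rx":0,"ry":0,"rz":-0.096},
  {"tx":-1.9,"ty":2.3,"tz":0,"rx":0,"ry":0,"rz":-0.096},
  {"tx":-1.6,"ty":2.5,"tz":0,"rx":0,"ry":0,"rz":-0.096},
  {"tx":0,"ty":0,"tz":0,"rx":0,"ry":0,"rz":0},
])

```text
time: 7.15
tool_pos: [511.8, -93.9, 109.0]
tcp_rot: [3.138, 0.009, 2.437]
contact_force: [11.0, -3.1, -2.6]
grip_width: 0.3
finger_force: 4.6
```

```bash
cat > look.py <<'E'
from plant import bot
import cv2,sys
o=bot.get_obs(); print(o["tool_pos"],o["tcp_rot"],o["contact_force"])
im=bot.capture("scene")[120:230,140:320,::-1]
cv2.imwrite(sys.argv[1],cv2.resize(im,None,fx=4,fy=4,interpolation=cv2.INTER_CUBIC))
E
python3 look.py pics/t1.png
```

```text
[511.83595614 -93.87785802 108.97738136] [3.1379753  0.00929104 2.43655819] [11.00992155 -3.1432716  -2.58391958]
```

View pics/t1.png

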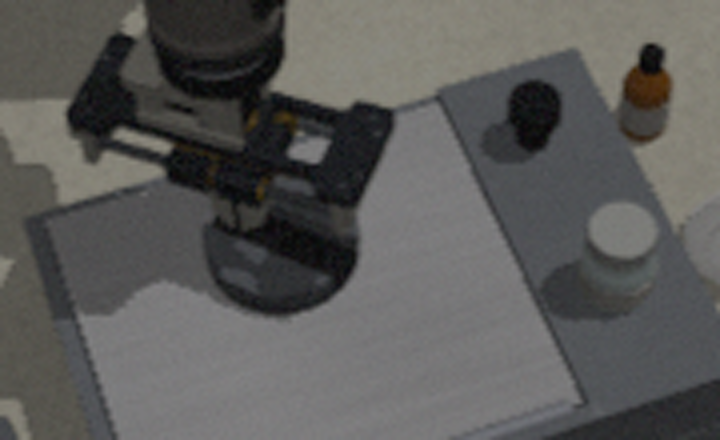

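The slot has rotated with the finger (now running (215,200)-(350,260) in the crop). Continuing to the stop.

carry_out([
  {"tx":-1.5,"ty":2.6,"tz":0,"rx":0,"ry":0,"rz":-0.096},
  {"tx":-1.1,"ty":2.8,"tz":0,"rx":0,"ry":0,"rz":-0.096},
  {"tx":-0.8,"ty":2.9,"tz":0,"rx":0,"ry":0,"rz":-0.096},
  {"tx":-0.6,"ty":2.9,"tz":0,"rx":0,"ry":0,"rz":-0.096},
  {"tx":-0.3,"ty":3,"tz":0,"rx":0,"ry":0,"rz":-0.096},
  {"tx":0,"ty":3,"tz":0,"rx":0,"ry":0,"rz":-0.096},
  {"tx":0.3,"ty":3,"tz":0,"rx":0,"ry":0,"rz":-0.096},
  {"tx":0.6,"ty":2.9,"tz":0,"rx":0,"ry":0,"rz":-0.096},
  {"tx":0,"ty":0,"tz":0,"rx":0,"ry":0,"rz":-0.096},
  {"tx":0,"ty":0,"tz":0,"rx":0,"ry":0,"rz":0},
])

```text
time: 8.2
tool_pos: [506.0, -70.8, 108.7]
tcp_rot: [3.138, 0.003, 1.573]
contact_force: [2.3, -5.6, 1.6]
grip_width: 0.3
finger_force: 2.7
```

carry_out([
  {"tx":0,"ty":1,"tz":0,"rx":0,"ry":0,"rz":0},
  {"tx":0,"ty":1,"tz":0,"rx":0,"ry":0,"rz":0},
  {"tx":0,"ty":0,"tz":0,"rx":0,"ry":0,"rz":0},
])

```text
time: 8.5
tool_pos: [506.1, -70.6, 108.7]
tcp_rot: [3.138, 0.006, 1.576]
contact_force: [1.0, -13.8, -0.4]
grip_width: 0.4
finger_force: 6.7
```

carry_out([
  {"tx":0,"ty":1,"tz":0,"rx":0,"ry":0,"rz":0},
  {"tx":0,"ty":1,"tz":0,"rx":0,"ry":0,"rz":0},
  {"tx":0,"ty":0,"tz":0,"rx":0,"ry":0,"rz":0},
])

```text
time: 8.8
tool_pos: [506.2, -70.4, 108.7]
tcp_rot: [3.138, 0.009, 1.576]
contact_force: [0.1, -21.3, 0.3]
grip_width: 0.5
finger_force: 10.7
```

Held at the stop: 21 N with no further motion. Backing off to the slot centre and lifting clear.

carry_out([
  {"tx":0,"ty":-5,"tz":0,"rx":0,"ry":0,"rz":0},
  {"tx":0,"ty":-5,"tz":0,"rx":0,"ry":0,"rz":0},
  {"tx":0,"ty":0,"tz":0,"rx":0,"ry":0,"rz":0},
  {"tx":0,"ty":0,"tz":10,"rx":0,"ry":0,"rz":0},
  {"tx":0,"ty":0,"tz":20,"rx":0,"ry":0,"rz":0},
  {"tx":0,"ty":0,"tz":40,"rx":0,"ry":0,"rz":0},
  {"tx":10,"ty":-20,"tz":40,"rx":0,"ry":0,"rz":0},
  {"tx":10,"ty":-30,"tz":20,"rx":0,"ry":0,"rz":0},
  {"tx":10,"ty":-30,"tz":0,"rx":0,"ry":0,"rz":0},
  {"tx":0,"ty":-10,"tz":0,"rx":0,"ry":0,"rz":0},
  {"tx":0,"ty":0,"tz":0,"rx":0,"ry":0,"rz":0},
])

```text
time: 9.9
tool_pos: [534.4, -165.9, 237.7]
tcp_rot: [-3.141, -0.0, 1.574]
contact_force: [0.2, 0.4, 0.0]
grip_width: 0.5
finger_force: 0.0
```

```bash
python3 - <<'E'
from plant import bot
import cv2,numpy as np
m=bot.camera_model("wrist"); im=bot.capture("wrist"); cv2.imwrite("pics/w3.png",im[:,:,::-1])
from geo import *
q=np.load("q.npy"); q[1]+=1.5
for a in (1.571,1.45): print(a,[np.round(proj(0,box2w(q,slotpt(0,a,r,6)),m),1).tolist() for r in (47,-47)])
o=bot.get_obs();print(o["tool_pos"],o["contact_force"])
E
```

```text
1.571 [[209.9, 90.1], [311.2, 90.4]]
1.45 [[210.5, 96.5], [311.2, 83.9]]
[ 534.22828491 -164.8445095   237.47208336] [ 0.18738615  0.14566932 -0.25909218]
```

View pics/w3.png

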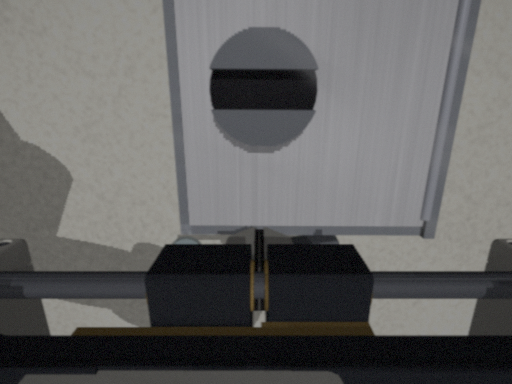

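The slot lies exactly front to back: its edges are level at rows 69 and 110, with the centre line at row 90 as predicted for 1.571. The panel is flush and the robot is clear, so I'm handing in.

```bash
python3 -c "
from plant import bot
print(bot.close_job())"
```

```text
the job is handed in; nothing more can be done
None
```

The panel is pushed fully shut and the fastener turned a quarter turn clockwise to its stop (confirmed by contact force and the final wrist picture); I saw nothing else disturbed, and handed the job in with the arm clear at about 10 s.

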